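Carry an oil bottle on its roller-deck carrier to the display crate

TASK

Lift the bottle carrier by its basket handle. Without touching the bottle, tip the carrier so that the deck under the bottle runs along its rollers and brings the bottle to the middle of the carrier, and keep it there for four seconds with the carrier held clear of everything. Then set the carrier down gently on the upturned crate, square across it and overhanging evenly at both ends, with the bottle standing still in the middle, and let go; the bottle must not topple, the deck must never run into an end board, and the goods around must stay where they are.

Things in the scene. Friction and masses are not known exactly. Their poses are not given: they have to be found in the camera images.
- carrier: loose bottle carrier, 0.48 kg in all, 364 mm long (y): a roller lane along y, 74 mm wide between 46 mm high side rails, plywood end boards 90 mm high (inner faces at y = -170 and +170 mm), and a basket handle at mid-length: uprights outside the rails (x = -47 and +47 mm, 10 x 26 mm) with a bar across on top, 271 mm high, 116 mm wide. Origin: centre of its underside; z up.
- handle (a point): middle of the handle bar, on the carrier's axis 255 mm above its origin; same axes. The bar runs along x across the lane, 16 mm thick in y, 32 mm high in z, 84 mm free between the uprights: pinch it along y from above, here. Its underside is 24 mm above the bottle's cap, so the bottle passes beneath. The carrier sags a little in the grip towards its heavier end.
- lane_mid (a point): middle of the lane, on the carrier's axis, 25 mm above the carrier's origin, at the height of the deck's rubber mat; same axes as the carrier. The bottle's foot belongs here, whatever part of the deck it stands on.
- deck (a joint): shift in m of the deck along the carrier's y, 0 in the middle of the lane, about -0.094 to +0.094 between the end boards. The deck, 0.08 kg, is a flat steel pan, 72 mm (x) by 150 mm (y), with a rubber mat and an 8 to 12 mm rim, running on the lane's rollers almost freely: it and its load run off at 9.8 m/s2 x slope, with a drag of only about 0.005 N, so a slope of 0.002 rad is enough.
- bottle: loose square oil bottle, dark green, black cap, 64 x 64 mm, 190 mm tall, 0.37 kg (+-20 %), centre of mass 70 mm up. Origin: centre of its foot; z up. It stands on the rubber mat of the deck, up to 40 mm from the deck's middle, and rides with it without slipping; at first 30 to 60 mm off the middle of the lane towards the carrier's +y end.
- crate: shallow wooden crate lying upside down, fixed to the table: 200 mm (x) by 150 mm (y), flat top 50 mm above the table. Origin: centre of its underside, on the table; z up. The carrier belongs on top, centre over centre, lane (carrier's y) parallel to the crate's y (its short side), either way round, overhanging evenly at both ends.
- jar_a: bystander: glass jar, 70 mm diameter, 115 mm high; origin at the centre of its foot. Leave alone.
- jar_b: bystander: glass jar, 76 mm diameter, 130 mm high; origin at the centre of its foot. Leave alone.
- tomato_tin: bystander: tin, 100 mm diameter, 120 mm high; origin at the centre of its foot. Leave alone.
- tuna_tin: bystander: flat tin, 84 mm diameter, 45 mm high; origin at the centre of its foot. Leave alone.
- pasta_box: bystander: carton 50 x 95 x 170 mm; origin at the centre of its foot. Leave alone.
- vinegar: bystander: round bottle, 60 mm diameter, 210 mm high; origin at the centre of its foot. Leave alone.
- sign: bystander: small price-card stand, foot 50 x 70 mm, 61 mm high; origin at the centre of its foot. Leave alone.
Not all that is in view belongs to the job. Leave any blue, purple or yellow look-alike of the crate alone.

How it is judged:
By the outcome, as a careful person would: the job done as asked, in the order asked, and still so for the second after the job is handed in, with the robot touching nothing.
It also fails if it takes over 72 s, if anything falls off the work surface, if the arm or the gripper's body presses on something with over 40 N, if the wrist force passes 120 N, or if a joint passes its speed limit or range.

ROBOT

A 7-joint arm with a two-finger parallel gripper is mounted at the origin on the work surface. World frame = base frame: x ahead of the robot, y to its left, z up, the work surface at z = 0. Lengths are in m, angles in rad, forces in N, time in s.
With the tool pointing down it reaches from about 0.4 to 0.85 m from the base axis. Payload 6.9 kg.
Tool frame: the origin (TCP) lies at the very end of the fingers, on their centre line; the grasp point (between the pads) lies arm.hold_point_z behind it (arm.hold_point_z is the distance from the TCP to the grasp point, in m); z points along the fingers, y is the line along which they close (so a half turn about z gives the same grasp; the last joint's range is limited). The gripper opens to 85 mm and grips with 20 to 120 N. Pads are 22 mm wide; open, the fingers measure 114 mm over their backs; the gripper's body (76 mm by 85 mm) begins 54 mm behind the grasp point. The pads swing forward as they close: fully open they stand 13 mm farther back than shut.
Start: joints at [1.419, 0.507, -0.238, 1.5, 0.126, 1.149, -0.155], TCP at [0.159, -0.604, 0.231] pointing down, gripper open.
Joint ranges: [-3.08, 3.08], [-0.24, 2.05], [-1.43, 1.35], [0, 2.5], [-1.52, 4.66], [0.17, 1.96], [-2.89, 2.89]. Speed limits (rad/s): [2.39, 2.39, 3.14, 3.14, 3.14, 3.14, 3.14].

INTERFACE

Orientations are given as a unit quaternion [x, y, z, w].
In Python, from bench import status, optics, job, arm gives the robot as it stands. The module is installed in compiled form; this text tells all that it offers.
- The arm moves only by the tool arm_command, never from a script. Its argument "steps" is a list of rows, each a list of 2 entries, a list of its own where there are three numbers: the shift along the tool's x, y, z normalised to -1 to 1, where 1 is 0.6 m, then the turn, a rotation vector about the tool's x, y, z normalised to -1 to 1, where 1 is 180 degrees. A call has 1 to 10 rows; each row is the pose to reach, as a shift and turn from the pose commanded when the call began, along the tool's axes at that moment, turning the shorter way round; what a row does not reach only later rows make up. A row lasts 1/10 s, in which the tool goes at most 50 mm and 8.59 degrees, less where a joint would pass 70% of its speed; a pose out of reach is approached as far as the arm can. A call with a number of a shift or a turn outside -1 to 1 is refused whole. A call with a gripper value outside its range is refused whole. "jaw" is the opening, from -1 (shut) to 1 (fully open), set as the call begins (left out, the last holds). The fingers move at their own pace and stop on an object; "squeeze" is the grip in N (left out, the last holds). Time passes only in rows, so rows that repeat a pose let the fingers close. It gives the time, the measured TCP pose, the force, the opening and the grip force at its end, in the units of the state.
- status.observe(): the state, without advancing time (a new reading comes with each control period).
- optics.snapshot(name): name is "side" or "top"; returns (picture, depth): 420x560x3 uint8, red, green, blue; 420x560 float32, m along the optical axis (not along the pixel's ray), 0 where there is no reading.
- optics.camera_info(name): a dict with "K" (3x3 intrinsics, pixels), "R" (3x3) and "t" (3): a world point X has camera coordinates R X + t. Camera axes: x right, y down, z forward; pixel columns grow to the right and rows downward; lengths in m; the calibration is good to about 2 mm. A picture is of the moment at which its call begins. camera_info takes no time and is no camera call.
- job.sign_off(): hands the job in; it is judged then, once.
The state is a dict: "t": time; "joint_pos": joint angles; "joint_velocities": joint speeds; "joint_torque": joint torques, N m; "eef_pos": TCP position; "eef_rot": TCP orientation; "ft_force": force on the tool from outside, world axes, zero at the start; "wrist_torque": the same for the moment, N m; "gripper_width": opening from 0.0 (shut) to 1.0 (fully open); "gripper_force": force on a finger pad.
Only numpy, scipy, OpenCV 4.12 (cv2) and the standard library are available. Lean on these libraries where they do the work, as an engineer would, in place of code of your own. Each camera call takes 0.05 s, during which the arm holds its last target. There are 200 camera calls.

## Working session

There is one attempt and no reset: what is moved stays moved. The work goes in short steps, Python scripts to look and compute and a tool call to move; the robot and the scene stay as the last step left them, time stands still between calls to the robot, and variables do not carry over. Pictures are saved under pics/ and viewed, at most 10 in all, crops included, and the job is handed in when it is done.

Besides the shell and the picture viewer there is one more tool, called as name([rows], argument=value, ...), one row to a line, values as JSON. arm_command: Moves the arm, as the interface text tells. Scaled input: -1 to 1 covers 0.6 m each way for a shift and 180 degrees each way for a turn. Its arguments: {"type":"object","properties":{"steps":{"type":"array"},"jaw":{"type":"number"},"squeeze":{"type":"number"}},"required":["steps"]}

```bash
mkdir -p pics; python3 - <<'E'
from bench import status, optics, job, arm
import cv2,numpy as np
s=status.observe()
for k,v in s.items(): print(k,np.round(v,4))
print(arm.hold_point_z)
for n in("side","top"):
    p,d=optics.snapshot(n); cv2.imwrite(f"pics/{n}0.png",p[...,::-1]); np.save(f"{n}0.npy",d); np.save(f"{n}0rgb.npy",p)
    c=optics.camera_info(n); print(n,{k:np.round(v,3).tolist() for k,v in c.items()})
E
```

```text
t 0.0
joint_pos [ 1.4185  0.5083 -0.2375  1.5012  0.1257  1.1489 -0.1548]
joint_velocities [-0.0004 -0.0002  0.0004  0.0006  0.0005  0.0015  0.0002]
joint_torque [ 1.30000e-03 -6.20591e+01 -2.18640e+00 -2.49648e+01  1.26000e-02
  1.22000e-02 -0.00000e+00]
eef_pos [ 0.1591 -0.6039  0.2304]
eef_rot [ 9.917e-01  1.285e-01 -1.000e-04 -9.000e-04]
ft_force [ 0.5087 -0.3549 -0.4661]
wrist_torque [ 0.0283  0.0098 -0.0337]
gripper_force 0.0
gripper_width 0.9967
0.0187
side {'K': [[513.423, 0.0, 278.471], [0.0, 513.423, 202.221], [0.0, 0.0, 1.0]], 'R': [[-0.998, -0.058, -0.021], [-0.027, 0.72, -0.694], [0.055, -0.692, -0.72]], 't': [0.506, 0.024, 1.622]}
top {'K': [[407.886, 0.0, 283.179], [0.0, 407.886, 206.648], [0.0, 0.0, 1.0]], 'R': [[0.005, -1.0, -0.009], [-0.994, -0.004, -0.113], [0.113, 0.009, -0.994]], 't': [0.161, 0.54, 1.246]}
```

View pics/side0.png

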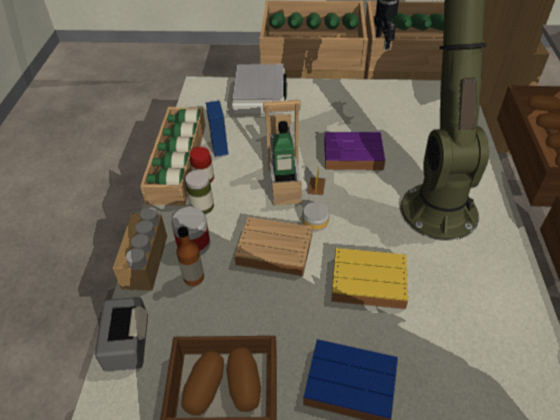

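View pics/top0.png

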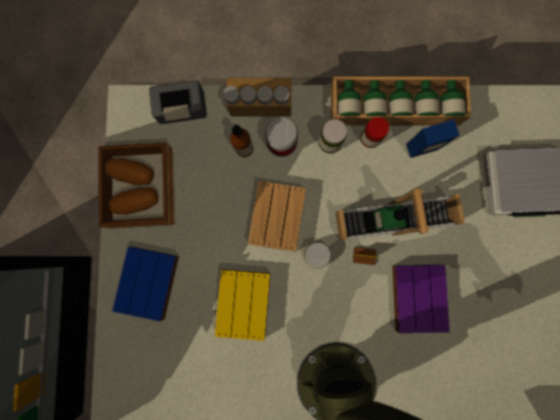

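Side view: carrier at about (283,160), wooden crate at (274,245). Top view: carrier (400,215), wooden crate (277,215). Candidates for the crate in the top view are natural wood (277,215), yellow (243,304), purple (421,298) and blue (146,283), and I choose the natural wood one. The other bottles, in the rack at (400,100) and the vinegar at (240,138), aren't in a carrier with a basket handle. Next I measure.

```bash
cat >h.py <<'E'
import numpy as np,cv2
from bench import status, optics, job, arm
def cloud(n,d):
    c=optics.camera_info(n);K,R,t=[np.array(c[k]) for k in("K","R","t")]
    v,u=np.indices(d.shape);X=np.stack([(u-K[0,2])/K[0,0]*d,(v-K[1,2])/K[1,1]*d,d],-1)
    P=(X-t)@R; P[d<=0]=np.nan; return P
def proj(n,X):
    c=optics.camera_info(n);K,R,t=[np.array(c[k]) for k in("K","R","t")]
    x=(np.atleast_2d(X)@R.T+t)@K.T; return x[:,:2]/x[:,2:]
E
python3 - <<'E'
from h import *
out=[]
for n in("side","top"):
    d=np.load(n+"0.npy");p=np.load(n+"0rgb.npy").astype(int);P=cloud(n,d);x,y,z=np.moveaxis(P,-1,0)
    def rep(m,name):
        q=P[m]; 
        if len(q)<5: print(n,name,len(q));return
        r=cv2.minAreaRect(q[:,:2].astype(np.float32)); print(n,name,len(q),"mean",q.mean(0).round(4),"rect c",np.round(r[0],4),"size",np.round(r[1],4),"ang",round(r[2],1))
    v,u=np.indices(d.shape)
    if n=="top": w=(u>240)&(u<310)&(v>170)&(v<260); c=(u>330)&(u<475)&(v>180)&(v<250)
    else: w=(u>225)&(u<320)&(v>205)&(v<280); c=(u>255)&(u<305)&(v>90)&(v<210)
    print(n,"table z",np.nanmedian(z))
    rep(w&(abs(z-.05)<.006),"crate")
    rep(c&(z>.255)&(z<.29),"bar")
    rep(c&(z>.08)&(z<.1)&(p[...,0]>p[...,1]*1.15),"boards")
    g=c&(z>.1)&(z<.2)&(p[...,1]>p[...,0]*1.1); rep(g,"bottle")
    rep(c&(z>.19-.006+.025)&(z<.225),"cap")
    rep(c&(z>.035)&(z<.055),"rails")
im=[cv2.resize(cv2.imread("pics/top0.png")[165:265,235:485],(750,300),interpolation=cv2.INTER_CUBIC),cv2.resize(cv2.imread("pics/side0.png")[90:210,205:355],(375,300),interpolation=cv2.INTER_CUBIC)]
a=im[0];b=np.zeros((300,750,3),np.uint8);b[:,:375]=im[1];b[:,375:]=cv2.resize(cv2.imread("pics/side0.png")[200:290,215:327],(375,300))
cv2.imwrite("pics/crop0.png",np.vstack([a,b]))
E
```

```text
side table z -0.0032531003073756727
side crate 2585 mean [0.5057 0.1867 0.0481] rect c [0.495  0.1452] size [0.2397 0.2121] ang 81.0
side bar 251 mean [ 0.5028 -0.1811  0.2639] rect c [ 0.5024 -0.1821] size [0.115  0.0314] ang 5.6
side boards 231 mean [ 0.4966 -0.141   0.0865] rect c [ 0.5047 -0.1853] size [0.1007 0.3704] ang 8.0
side bottle 455 mean [ 0.4977 -0.1332  0.1419] rect c [ 0.4983 -0.1455] size [0.0642 0.0681] ang 6.9
side cap 76 mean [ 0.5018 -0.1599  0.2146] rect c [ 0.5051 -0.1617] size [0.0539 0.106 ] ang 86.6
side rails 638 mean [ 0.5104 -0.2136  0.0463] rect c [ 0.5255 -0.254 ] size [0.1229 0.6358] ang 8.1
top table z -0.0005746613295671971
top crate 2967 mean [0.508  0.1811 0.0503] rect c [0.4979 0.1622] size [0.192  0.2174] ang 81.4
top bar 385 mean [ 0.5045 -0.1863  0.2691] rect c [ 0.5051 -0.1885] size [0.1141 0.027 ] ang 7.5
top boards 325 mean [ 0.5076 -0.203   0.0897] rect c [ 0.5047 -0.1885] size [0.1023 0.365 ] ang 6.7
top bottle 451 mean [ 0.4959 -0.1427  0.1475] rect c [ 0.5001 -0.1532] size [0.0646 0.0643] ang 8.3
top cap 119 mean [ 0.5019 -0.1555  0.2151] rect c [ 0.5031 -0.1592] size [0.1006 0.0413] ang 3.7
top rails 671 mean [ 0.508  -0.1914  0.0486] rect c [ 0.5056 -0.1836] size [0.102  0.3548] ang 7.4
```

View pics/crop0.png

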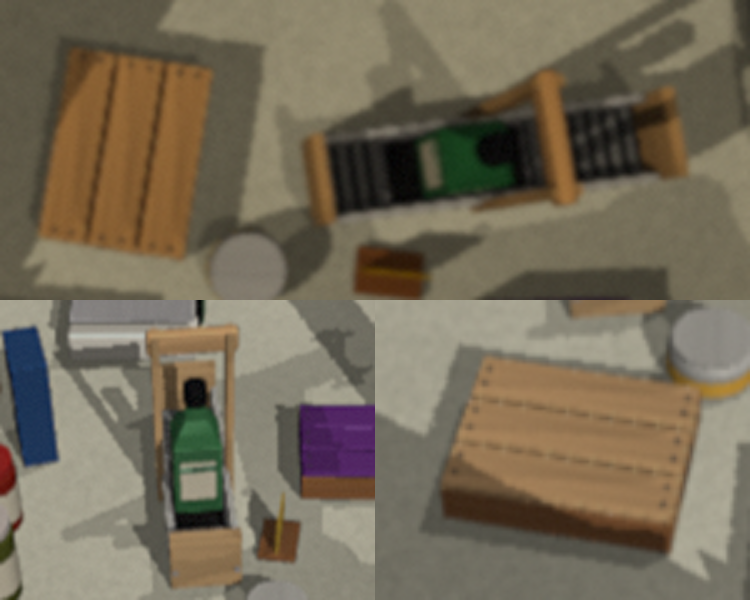

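The crop confirms it. The natural-wood crate and the carrier with the green bottle are both as described, with the bottle towards the world +y end and the dark deck showing in front of it (edge near top pixel (364,224)). Next I refine the poses and find the room around them.

```bash
python3 - <<'E'
from h import *
d=np.load("top0.npy");p=np.load("top0rgb.npy").astype(int);P=cloud("top",d);x,y,z=np.moveaxis(P,-1,0);v,u=np.indices(d.shape)
def rect(q): 
    r=cv2.minAreaRect(q[:,:2].astype(np.float32)); b=cv2.boxPoints(r); return np.round(r[0],4),np.round(r[1],4),np.round(b,3).tolist()
m=(u>240)&(u<312)&(v>170)&(v<260)&(abs(z-.05)<.008)&(p[...,0]>1.5*p[...,2])
n,l,s,c=cv2.connectedComponentsWithStats(m.astype(np.uint8)); m=l==1+s[1:,4].argmax(); print("crate",rect(P[m]),np.median(z[m]),P[m].mean(0))
q=P[(u>330)&(u<475)&(v>180)&(v<250)&(z>.084)&(z<.098)&(p[...,0]>p[...,2]*1.3)]
print("boards",rect(q))
A=q[q[:,1]>-.1];B=q[q[:,1]<-.27];print(A.mean(0),B.mean(0),rect(A),rect(B))
for n in("top","side"):
    Pn=cloud(n,np.load(n+"0.npy")).reshape(-1,3); t=Pn[(abs(Pn[:,2])<.012)&(abs(Pn[:,0]-.5)<.3)&(abs(Pn[:,1])<.4)]
    print(n,"table plane z=ax+by+c",np.linalg.lstsq(np.c_[t[:,:2],np.ones(len(t))],t[:,2],rcond=None)[0])
# blobs taller than 0.03
for k,(U,V) in dict(tuna=(317,254),sign=(365,256),tomato=(281,135),vin=(240,138),jarA=(333,135),jarB=(376,131),pasta=(433,139)).items():
    w=(abs(u-U)<10)&(abs(v-V)<8)&(z>.02); print(k,P[w].mean(0).round(3),z[w].max().round(3))
# lane-axis profile in the top image, carrier centre yaw guess
yaw=np.radians(7);C=np.array([.505,-.188])
for s in np.arange(.06,.18,.006):
    X=np.r_[C+s*np.array([-np.sin(yaw),np.cos(yaw)])+.027*np.array([-np.cos(yaw),-np.sin(yaw)]),.03]; a=proj("top",X)[0].round().astype(int)
    print(round(s,3),a,p[a[1],a[0]],end="; ")
E
```

```text
crate (array([0.5103, 0.1818]), array([0.1496, 0.1992]), [[0.4009999930858612, 0.12300000339746475], [0.5979999899864197, 0.09300000220537186], [0.6200000047683716, 0.2409999966621399], [0.4230000078678131, 0.2709999978542328]]) 0.05033850262103113 [0.50904301 0.18198851 0.05027593]
boards (array([ 0.5083, -0.1886]), array([0.0956, 0.3654]), [[0.4359999895095825, -0.014000000432133675], [0.4860000014305115, -0.37599998712539673], [0.5809999704360962, -0.3630000054836273], [0.531000018119812, -0.0010000000474974513]])
[ 0.48108741 -0.01391617  0.09035205] [ 0.52854669 -0.36190593  0.0904061 ] (array([ 0.4814, -0.0144]), array([0.0898, 0.013 ]), [[0.4359999895095825, -0.014000000432133675], [0.43799999356269836, -0.027000000700354576], [0.5270000100135803, -0.014999999664723873], [0.5249999761581421, -0.0020000000949949026]]) (array([ 0.5289, -0.362 ]), array([0.089 , 0.0147]), [[0.48399999737739563, -0.36000001430511475], [0.4860000014305115, -0.37400001287460327], [0.5740000009536743, -0.36399999260902405], [0.5720000267028809, -0.3499999940395355]])
top table plane z=ax+by+c [ 0.000
[... 176 characters left out ...]
.17  0.121] 0.128
vin [0.723 0.287 0.155] 0.215
jarA [0.741 0.016 0.129] 0.136
jarB [ 0.758 -0.114  0.112] 0.121
pasta [ 0.721 -0.266  0.159] 0.175
0.06 [378 229] [22 42 21]; 0.066 [376 229] [16 30 17]; 0.072 [374 229] [8 8 7]; 0.078 [372 229] [9 8 8]; 0.084 [370 230] [8 6 6]; 0.09 [368 230] [8 5 8]; 0.096 [366 230] [16 15 12]; 0.102 [364 230] [50 47 43]; 0.108 [363 231] [45 43 41]; 0.114 [361 231] [31 31 29]; 0.12 [359 231] [19 18 15]; 0.126 [357 231] [29 27 24]; 0.132 [355 231] [28 27 24]; 0.138 [353 232] [21 19 18]; 0.144 [351 232] [31 29 26]; 0.15 [349 232] [24 22 19]; 0.156 [347 232] [43 36 26]; 0.162 [345 233] [114  84  50]; 0.168 [343 233] [129  94  52]; 0.174 [342 233] [120  88  49];
```

arm_command([
  [[0.03, -0.02, -0.08], [0, 0, 0]],
  [[0.08, -0.06, -0.16], [0, 0, 0.005]],
  [[0.15, -0.11, -0.216], [0, 0, 0.01]],
  [[0.23, -0.165, -0.216], [0, 0, 0.015]],
  [[0.31, -0.22, -0.216], [0, 0, 0.02]],
  [[0.38, -0.27, -0.216], [0, 0, 0.025]],
  [[0.45, -0.32, -0.216], [0, 0, 0.03]],
  [[0.52, -0.37, -0.216], [0, 0, 0.035]],
  [[0.59, -0.42, -0.216], [0, 0, 0.0388]],
  [[0.66, -0.47, -0.216], [0, 0, 0.0388]],
], jaw=1, squeeze=110)

```text
t: 1.1
eef_pos: [0.4419, -0.2641, 0.3608]
eef_rot: [0.998, 0.068, -0.0, 0.0]
ft_force: [0.7, 0.5, 0.1]
gripper_width: 1.003
gripper_force: 0.0
```

arm_command([
  [[0.04, -0.035, 0], [0, 0, 0]],
  [[0.067, -0.0622, 0], [0, 0, 0]],
  [[0.067, -0.0622, 0], [0, 0, 0]],
  [[0.067, -0.0622, 0], [0, 0, 0]],
  [[0.067, -0.0622, 0.02], [0, 0, 0]],
  [[0.067, -0.0622, 0.05], [0, 0, 0]],
  [[0.067, -0.0622, 0.08], [0, 0, 0]],
  [[0.067, -0.0622, 0.1], [0, 0, 0]],
  [[0.067, -0.0622, 0.1], [0, 0, 0]],
  [[0.067, -0.0622, 0.1], [0, 0, 0]],
])

```text
t: 2.1
eef_pos: [0.4757, -0.224, 0.3009]
eef_rot: [0.998, 0.067, -0.0, -0.0]
ft_force: [-0.6, 0.0, 0.4]
gripper_width: 1.0
gripper_force: 0.0
```

```bash
python3 - <<'E'
from h import *
p,d=optics.snapshot("side");cv2.imwrite("pics/s1.png",p[60:240,180:420,::-1].repeat(3,0).repeat(3,1))
q=[status.observe() for _ in range(3)]
for s in q[:2]: print(s["t"],s["eef_pos"].round(4) if hasattr(s["eef_pos"],'round') else s["eef_pos"],np.round(s["eef_rot"],5),np.round(s["joint_pos"],3),np.round(s["wrist_torque"],3))
P=cloud("side",d);x,y,z=np.moveaxis(P,-1,0);v,u=np.indices(d.shape)
E
```

```text
2.15 [ 0.4761 -0.2239  0.3014] [9.9771e-01 6.7560e-02 3.7000e-04 1.9000e-04] [ 0.692  0.313 -0.416  1.636  0.133  1.22  -1.187] [ 0.024 -0.008  0.042]
2.15 [ 0.4761 -0.2239  0.3014] [9.9771e-01 6.7560e-02 3.7000e-04 1.9000e-04] [ 0.692  0.313 -0.416  1.636  0.133  1.22  -1.187] [ 0.024 -0.008  0.042]
```

View pics/s1.png

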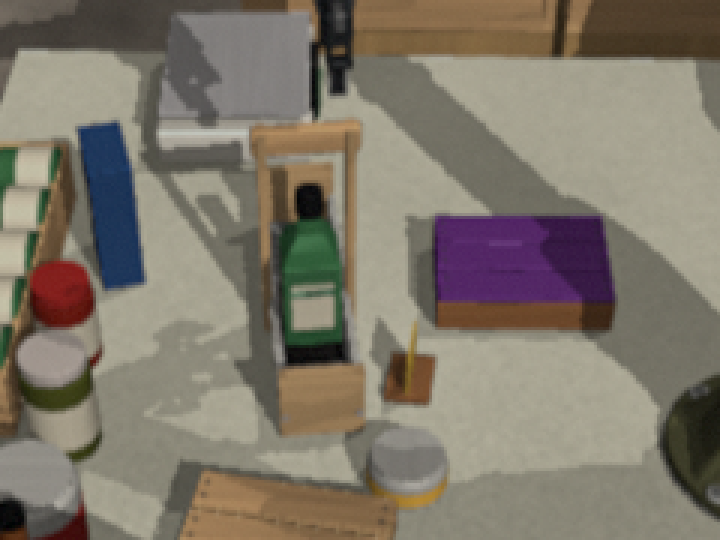

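arm_command([
  [[0.025, -0.025, -0.02], [0, 0, 0]],
  [[0.0555, -0.053, -0.02], [0, 0, 0]],
  [[0.0555, -0.053, -0.02], [0, 0, 0]],
  [[0.0555, -0.053, -0.02], [0, 0, 0]],
])

```text
t: 2.55
eef_pos: [0.505, -0.1872, 0.3134]
eef_rot: [0.998, 0.068, 0.0, 0.0]
ft_force: [-0.3, -0.7, 0.4]
gripper_width: 0.999
gripper_force: 0.0
```

```bash
cat >>h.py <<'E'
def st():
    s=status.observe(); x,y,z,w=s["eef_rot"]
    from scipy.spatial.transform import Rotation as Ro
    M=Ro.from_quat(s["eef_rot"]).as_matrix()
    print("t",round(float(s["t"]),2),"pos",np.round(s["eef_pos"],4),"yaw",round(float(np.degrees(np.arctan2(M[1,0],M[0,0]))),2),"slope y-up",round(float(-M[2,1]),4),"slope x",round(float(M[2,0]),4),"F",np.round(s["ft_force"],1),"T",np.round(s["wrist_torque"],3),"g",np.round(s["gripper_width"],3),np.round(s["gripper_force"],0),"q",np.round(s["joint_pos"],2)); return M
E
python3 - <<'E'
from h import *
for i in range(3): st(); optics.snapshot("top")
E
```

```text
t 2.55 pos [ 0.505  -0.1872  0.3134] yaw 7.85 slope y-up -0.0007 slope x 0.0009 F [-0.3 -0.7  0.4] T [0.04  0.003 0.052] g 0.999 0.0 q [ 0.61  0.33 -0.43  1.58  0.14  1.26 -1.28]
t 2.6 pos [ 0.5045 -0.188   0.3132] yaw 7.77 slope y-up -0.0008 slope x 0.0002 F [ 0.6  0.3 -0.1] T [-0.019 -0.002 -0.029] g 1.0 0.0 q [ 0.61  0.33 -0.43  1.58  0.14  1.26 -1.28]
t 2.65 pos [ 0.5043 -0.1883  0.3131] yaw 7.72 slope y-up -0.0007 slope x -0.0001 F [ 0.1 -0.4 -0.1] T [-0.043 -0.007 -0.015] g 0.998 0.0 q [ 0.61  0.33 -0.43  1.58  0.14  1.26 -1.28]
```

arm_command([
  [[0, 0, 0.04], [0, 0, 0]],
  [[0, 0, 0.08], [0, 0, 0]],
  [[0, 0, 0.11], [0, 0, 0]],
  [[0, 0, 0.128], [0, 0, 0]],
  [[0, 0, 0.128], [0, 0, 0]],
])

```text
t: 3.2
eef_pos: [0.5037, -0.1879, 0.2349]
eef_rot: [0.998, 0.067, -0.001, -0.0]
ft_force: [-0.4, -0.8, 0.1]
gripper_width: 1.001
gripper_force: 0.0
```

arm_command([
  [[0, 0, 0], [0, 0, 0]],
  [[0, 0, 0], [0, 0, 0]],
  [[0, 0, 0], [0, 0, 0]],
  [[0, 0, 0], [0, 0, 0]],
  [[0, 0, 0], [0, 0, 0]],
  [[0, 0, 0], [0, 0, 0]],
], jaw=-1, squeeze=110)

```text
t: 3.8
eef_pos: [0.5049, -0.1872, 0.2367]
eef_rot: [0.998, 0.068, 0.0, 0.0]
ft_force: [-1.2, 0.5, 5.7]
gripper_width: 0.174
gripper_force: 108.3
```

```bash
cat >>h.py <<'E'
from scipy.spatial.transform import Rotation as Ro
def look(tag=None, cam="side"):
    """bottle place s and lane slope by camera; carrier frame taken from the tool pose"""
    p,d=optics.snapshot(cam); s=status.observe(); M=Ro.from_quat(s["eef_rot"]).as_matrix()
    if tag: cv2.imwrite(f"pics/{tag}.png",p[...,::-1])
    # carrier axes: x=tool x, y=-tool y, z=-tool z
    A=np.stack([M[:,0],-M[:,1],-M[:,2]],1); h=np.array(s["eef_pos"])-M[:,2]*arm.hold_point_z; o=h-A[:,2]*.255
    P=cloud(cam,d); Q=(P-o)@A; X,Y,Z=np.moveaxis(Q,-1,0); p=p.astype(int)
    br=(p[...,0]>1.3*p[...,2])&(p[...,0]>60)
    def bd(sg):  # board top band
        m=(abs(X)<.042)&(abs(Y-sg*.176)<.016)&(Z>.06)&(Z<.105)&br
        return Q[m],P[m]
    for sg in(1,-1):
        q,w=bd(sg)
        if len(q)>8:
            k=q[:,2]>np.quantile(q[:,2],.95)-.006
            print(f"board{sg:+d} n{len(q)} top Z {np.median(q[k,2]):.4f} Y {np.median(q[k,1]):.4f} meanX {q[k,0].mean():.4f}",end="; ")
    g=(abs(X)<.05)&(abs(Y)<.16)&(Z>.05)&(Z<.15)&(p[...,1]>1.25*p[...,0])&(p[...,1]>1.1*p[...,2])&(p[...,1]>25)
    g=cv2.erode(g.astype(np.uint8),np.ones((3,3)))>0
    if g.sum()>8:
        q=Q[g]; f=q[:,2]<.12
        a=np.polyfit(q[f,2],q[f,1],1) if f.sum()>8 else (0,0)
        print(f"bottle n{g.sum()} f{f.sum()} face Y {np.median(q[f,1]):.4f} lean {a[0]:.3f} Y@.07 {np.polyval(a,.07):.4f} meanX {q[:,0].mean():.4f}",end="; ")
    c=(abs(X)<.03)&(abs(Y)<.16)&(Z>.203)&(Z<.23)&(p.max(-1)<60)
    if c.sum()>5: print(f"cap n{c.sum()} Y {Q[c][:,1].mean():.4f} X {Q[c][:,0].mean():.4f} Z {np.median(Q[c][:,2]):.4f}",end="")
    print(); return p,d,Q
E
python3 - <<'E'
from h import *
st();look("s2");look();look("t2","top");st()
E
```

```text
t 3.8 pos [ 0.5049 -0.1872  0.2367] yaw 7.8 slope y-up -0.0002 slope x 0.0009 F [-1.2  0.5  5.7] T [ 0.244  0.284 -0.042] g 0.174 108.0 q [ 0.6   0.38 -0.42  1.72  0.17  1.08 -1.31]
board+1 n237 top Z 0.0871 Y 0.1778 meanX -0.0018; board-1 n159 top Z 0.0870 Y -0.1729 meanX -0.0054; bottle n146 f23 face Y 0.0667 lean -0.067 Y@.07 0.0685 meanX 0.0024; cap n55 Y 0.0408 X -0.0017 Z 0.2105
board+1 n236 top Z 0.0870 Y 0.1786 meanX 0.0021; board-1 n161 top Z 0.0864 Y -0.1731 meanX -0.0029; bottle n158 f20 face Y 0.0664 lean -0.085 Y@.07 0.0696 meanX 0.0024; cap n57 Y 0.0410 X -0.0019 Z 0.2102
board+1 n153 top Z 0.0903 Y 0.1745 meanX -0.0003; bottle n77 f2 face Y 0.0648 lean 0.000 Y@.07 0.0000 meanX -0.0076; cap n89 Y 0.0378 X -0.0013 Z 0.2147
t 3.95 pos [ 0.5049 -0.1872  0.2366] yaw 7.79 slope y-up -0.0002 slope x 0.0008 F [-2.2  1.8  5.5] T [ 0.239  0.268 -0.035] g 0.176 108.0 q [ 0.6   0.38 -0.42  1.72  0.17  1.08 -1.31]
```

arm_command([
  [[0, 0, -0.01], [0.0015, 0, 0]],
  [[0, 0, -0.022], [0.0035, 0, 0]],
  [[0, 0, -0.034], [0.0055, 0, 0]],
  [[0, 0, -0.044], [0.0055, 0, 0]],
])

```text
t: 4.35
eef_pos: [0.5045, -0.1878, 0.2627]
eef_rot: [0.998, 0.068, -0.001, -0.009]
ft_force: [-0.3, -0.5, -8.8]
gripper_width: 0.171
gripper_force: 107.5
```

```bash
python3 - <<'E'
s=open("h.py").read()
s=s.replace("""    c=(abs(X)<.03)""","""    b=(abs(X)<.024)&(Z>.05)&(Z<.115)&(abs(Y)<.14)
    if b.sum()>8: y=Y[b]; y=y[abs(y-np.median(y))<.01]; print(f"FACE n{len(y)} s {y.mean()-.032:.4f}",end="; ")
    c=(abs(X)<.03)""")
open("h.py","w").write(s)
E
python3 - <<'E'
from h import *
st();look("s3");st();look();st()
E
```

```text
t 4.35 pos [ 0.5045 -0.1878  0.2627] yaw 7.75 slope y-up 0.0179 slope x -0.0006 F [-0.3 -0.5 -8.8] T [-0.171 -0.111 -0.014] g 0.171 107.0 q [ 0.62  0.37 -0.43  1.67  0.15  1.15 -1.28]
board+1 n243 top Z 0.0855 Y 0.1787 meanX -0.0018; board-1 n123 top Z 0.0856 Y -0.1718 meanX -0.0037; bottle n142 f26 face Y 0.0593 lean 0.015 Y@.07 0.0590 meanX 0.0027; FACE n226 s 0.0288; cap n53 Y 0.0337 X -0.0013 Z 0.2096
t 4.4 pos [ 0.5049 -0.1878  0.2637] yaw 7.76 slope y-up 0.0169 slope x 0.0009 F [ 0.5 -0.4 -7.2] T [-0.184  0.009 -0.024] g 0.176 108.0 q [ 0.62  0.37 -0.43  1.67  0.15  1.15 -1.28]
board+1 n249 top Z 0.0874 Y 0.1793 meanX -0.0031; board-1 n125 top Z 0.0874 Y -0.1718 meanX -0.0074; bottle n152 f13 face Y 0.0553 lean 0.152 Y@.07 0.0484 meanX 0.0013; FACE n236 s 0.0272; cap n60 Y 0.0335 X -0.0010 Z 0.2115
t 4.45 pos [ 0.5051 -0.1876  0.2633] yaw 7.76 slope y-up 0.0167 slope x 0.0013 F [ 0.6 -0.5 -8.7] T [-0.191 -0.219  0.1  ] g 0.173 108.0 q [ 0.62  0.37 -0.43  1.67  0.15  1.15 -1.28]
```

arm_command([
  [[0, 0, -0.01], [-0.0042, 0, 0]],
  [[0, 0, -0.027], [-0.0087, 0, 0]],
  [[0, 0, -0.044], [-0.0109, 0, 0]],
  [[0, 0, -0.061], [-0.0109, 0, 0]],
  [[0, 0, -0.078], [-0.0093, 0, 0]],
  [[0, 0, -0.09], [-0.0059, 0, 0]],
])

```text
t: 5.05
eef_pos: [0.5051, -0.1882, 0.3179]
eef_rot: [0.998, 0.068, 0.001, 0.001]
ft_force: [0.4, -0.2, -8.3]
gripper_width: 0.169
gripper_force: 107.6
```

```bash
python3 - <<'E'
from h import *
st();look("s4");st();look();st()
E
```

```text
t 5.05 pos [ 0.5051 -0.1882  0.3179] yaw 7.81 slope y-up -0.0012 slope x 0.0012 F [ 0.4 -0.2 -8.3] T [-0.034 -0.167 -0.068] g 0.169 108.0 q [ 0.61  0.33 -0.43  1.57  0.14  1.27 -1.27]
board+1 n255 top Z 0.0866 Y 0.1784 meanX 0.0006; board-1 n99 top Z 0.0857 Y -0.1725 meanX 0.0023; bottle n155 f17 face Y 0.0378 lean 0.359 Y@.07 0.0209 meanX 0.0014; FACE n237 s 0.0077; cap n58 Y 0.0127 X -0.0018 Z 0.2103
t 5.1 pos [ 0.5054 -0.1888  0.3186] yaw 7.75 slope y-up -0.0011 slope x 0.0022 F [ 0.4 -1.  -6.8] T [-0.092  0.006 -0.058] g 0.174 108.0 q [ 0.61  0.33 -0.43  1.57  0.14  1.27 -1.27]
board+1 n267 top Z 0.0878 Y 0.1792 meanX 0.0017; board-1 n103 top Z 0.0879 Y -0.1714 meanX 0.0060; bottle n152 f8 face Y 0.0365 lean 0.000 Y@.07 0.0000 meanX 0.0021; FACE n242 s 0.0081; cap n62 Y 0.0143 X -0.0008 Z 0.2124
t 5.15 pos [ 0.5053 -0.1889  0.3176] yaw 7.73 slope y-up -0.0016 slope x 0.0018 F [ 0.8 -0.  -8.1] T [ 0.016 -0.193 -0.017] g 0.172 108.0 q [ 0.61  0.33 -0.43  1.57  0.14  1.27 -1.27]
```

```bash
cat >>h.py <<'E'
def track(n=6,every=1):
    """n side looks: bottle face s corrected by the front board's face (Y=.182) and slopes"""
    R=[]
    for i in range(n):
        p,d=optics.snapshot("side"); s=status.observe(); M=Ro.from_quat(s["eef_rot"]).as_matrix()
        A=np.stack([M[:,0],-M[:,1],-M[:,2]],1); o=np.array(s["eef_pos"])-M[:,2]*arm.hold_point_z-A[:,2]*.255
        X,Y,Z=np.moveaxis((cloud("side",d)-o)@A,-1,0)
        def face(m,c): y=Y[m&(abs(Y-c)<.02)]; y=y[abs(y-np.median(y))<.006]; return y.mean(),len(y)
        f,nf=face((abs(X)<.04)&(Z>.012)&(Z<.078),.182)
        b=(abs(X)<.024)&(Z>.05)&(Z<.115)&(abs(Y)<.14); m,nb=face(b,np.median(Y[b]))
        R.append([s["t"],f-.182,m-.032,m-.032-(f-.182),-M[2,1],nf,nb])
    R=np.array(R); print(np.round(R,4)); a=np.polyfit(R[:,0]-R[-1,0],R[:,3],1) if n>2 else [0,R[0,3]]
    print("s mean",R[:,3].mean().round(4),"v",np.round(a[0],4),"slope",R[:,4].mean().round(5))
E
python3 -c "
from h import *
track(6)"
```

```text
[[ 5.20e+00  2.00e-04  8.00e-03  7.90e-03 -1.50e-03  3.95e+02  2.32e+02]
 [ 5.25e+00  2.00e-04  8.00e-03  7.80e-03 -1.10e-03  4.05e+02  2.24e+02]
 [ 5.30e+00  3.00e-04  7.50e-03  7.20e-03 -7.00e-04  3.93e+02  2.33e+02]
 [ 5.35e+00  4.00e-04  7.80e-03  7.50e-03 -6.00e-04  4.08e+02  2.43e+02]
 [ 5.40e+00  2.00e-04  8.40e-03  8.10e-03 -7.00e-04  4.08e+02  2.35e+02]
 [ 5.45e+00  4.00e-04  8.50e-03  8.10e-03 -7.00e-04  4.06e+02  2.32e+02]]
s mean 0.0078 v 0.0014 slope -0.00087
```

```bash
python3 - <<'E'
from sim import *
for c in ([.008,.008,.008,-.008,-.006,0,0,0],[.007,.01,.007,-.007,-.008,0,0,0],[.008,.008,.008,0,-.006,-.008,-.003,0,0],[.006,.006,.006,.003,-.003,-.006,-.006,0,0]):
    x=run(.0077-H*.0008,0,-.0008,-.0008,c); print(c,np.round(x[4],4).tolist())
E
```

```text
[0.008, 0.008, 0.008, -0.008, -0.006, 0, 0, 0] [[0.0065, -0.0009], [0.0054, -0.0063], [0.0043, -0.0129], [0.005, -0.0157], [0.0048, -0.0097], [0.0033, -0.0041], [0.0025, -0.0021], [0.0023, -0.0009]]
[0.007, 0.01, 0.007, -0.007, -0.008, 0, 0, 0] [[0.0066, -0.0007], [0.0052, -0.006], [0.0044, -0.0134], [0.0049, -0.0161], [0.0049, -0.01], [0.0034, -0.0035], [0.0025, -0.0012], [0.0024, 0.0]]
[0.008, 0.008, 0.008, 0, -0.006, -0.008, -0.003, 0, 0] [[0.0065, -0.0009], [0.0054, -0.0063], [0.0043, -0.0129], [0.0039, -0.0176], [0.0036, -0.0163], [0.0031, -0.0099], [0.0021, -0.0026], [0.0012, 0.0004], [0.001, 0.0]]
[0.006, 0.006, 0.006, 0.003, -0.003, -0.006, -0.006, 0, 0] [[0.0067, -0.0005], [0.006, -0.0043], [0.0052, -0.0089], [0.0045, -0.0129], [0.0042, -0.0138], [0.0039, -0.0099], [0.0036, -0.0035], [0.0027, 0.001], [0.0023, 0.0008]]
```

arm_command([
  [[0, 0, 0], [0.0029, 0, 0]],
  [[0, 0, 0], [0.0029, 0, 0]],
  [[0, 0, 0], [0.0029, 0, 0]],
  [[0, 0, 0], [0.0003, 0, 0]],
  [[0, 0, 0], [-0.0016, 0, 0]],
  [[0, 0, 0], [-0.0022, 0, 0]],
  [[0, 0, 0], [-0.0007, 0, 0]],
  [[0, 0, 0], [0.0003, 0, 0]],
])

```text
t: 6.25
eef_pos: [0.5047, -0.1883, 0.3165]
eef_rot: [0.998, 0.068, -0.0, -0.0]
ft_force: [0.3, 0.5, -8.2]
gripper_width: 0.17
gripper_force: 107.6
```

```bash
python3 -c "
from h import *
track(8)"
```

```text
[[ 6.30e+00  5.00e-04  3.70e-03  3.20e-03  1.00e-04  3.93e+02  2.27e+02]
 [ 6.35e+00  6.00e-04  4.10e-03  3.50e-03 -1.00e-04  4.01e+02  2.32e+02]
 [ 6.40e+00  5.00e-04  3.80e-03  3.40e-03 -2.00e-04  3.99e+02  2.25e+02]
 [ 6.45e+00  3.00e-04  4.20e-03  3.90e-03 -2.00e-04  3.93e+02  2.33e+02]
 [ 6.50e+00  4.00e-04  3.90e-03  3.50e-03 -3.00e-04  4.05e+02  2.35e+02]
 [ 6.55e+00  2.00e-04  4.00e-03  3.80e-03 -3.00e-04  4.02e+02  2.29e+02]
 [ 6.60e+00  3.00e-04  4.00e-03  3.70e-03 -2.00e-04  4.01e+02  2.31e+02]
 [ 6.65e+00  5.00e-04  3.80e-03  3.30e-03 -2.00e-04  3.95e+02  2.18e+02]]
s mean 0.0035 v 0.0005 slope -0.00017
```

arm_command([
  [[0, 0, 0], [0.0025, 0, 0]],
  [[0, 0, 0], [0.0025, 0, 0]],
  [[0, 0, 0], [0.0025, 0, 0]],
  [[0, 0, 0], [0, 0, 0]],
  [[0, 0, 0], [-0.0018, 0, 0]],
  [[0, 0, 0], [-0.0022, 0, 0]],
  [[0, 0, 0], [-0.0009, 0, 0]],
  [[0, 0, 0], [0, 0, 0]],
  [[0, 0, 0], [0, 0, 0]],
])

```text
t: 7.55
eef_pos: [0.5047, -0.1885, 0.3164]
eef_rot: [0.998, 0.068, -0.0, 0.0]
ft_force: [-0.4, -0.3, -8.6]
gripper_width: 0.173
gripper_force: 107.5
```

```bash
python3 -c "
from h import *
track(6)"
```

```text
[[ 7.60e+00  3.00e-04 -3.90e-03 -4.20e-03 -2.00e-04  4.00e+02  2.34e+02]
 [ 7.65e+00  5.00e-04 -4.30e-03 -4.80e-03 -2.00e-04  4.01e+02  2.24e+02]
 [ 7.70e+00  5.00e-04 -4.30e-03 -4.70e-03 -2.00e-04  4.02e+02  2.27e+02]
 [ 7.75e+00  5.00e-04 -4.30e-03 -4.70e-03 -3.00e-04  3.99e+02  2.26e+02]
 [ 7.80e+00  7.00e-04 -4.40e-03 -5.10e-03 -3.00e-04  4.05e+02  2.26e+02]
 [ 7.85e+00  5.00e-04 -4.10e-03 -4.60e-03 -3.00e-04  4.10e+02  2.32e+02]]
s mean -0.0047 v -0.0015 slope -0.00024
```

arm_command([
  [[0, 0, 0], [-0.0016, 0, 0]],
  [[0, 0, 0], [-0.0016, 0, 0]],
  [[0, 0, 0], [-0.0016, 0, 0]],
  [[0, 0, 0], [0, 0, 0]],
  [[0, 0, 0], [0.001, 0, 0]],
  [[0, 0, 0], [0.0012, 0, 0]],
  [[0, 0, 0], [0.0004, 0, 0]],
  [[0, 0, 0], [0, 0, 0]],
  [[0, 0, 0], [0, 0, 0]],
])

```text
t: 8.75
eef_pos: [0.5048, -0.1882, 0.3165]
eef_rot: [0.998, 0.068, 0.0, 0.0]
ft_force: [0.2, -0.6, -8.6]
gripper_width: 0.171
gripper_force: 107.5
```

```bash
python3 -c "
from h import *
track(6)"
```

```text
[[ 8.80e+00  7.00e-04  3.00e-04 -4.00e-04 -3.00e-04  3.91e+02  2.25e+02]
 [ 8.85e+00  3.00e-04  2.00e-04 -1.00e-04 -3.00e-04  4.09e+02  2.24e+02]
 [ 8.90e+00  7.00e-04 -5.00e-04 -1.20e-03 -3.00e-04  4.09e+02  2.29e+02]
 [ 8.95e+00  6.00e-04  0.00e+00 -6.00e-04 -3.00e-04  4.06e+02  2.31e+02]
 [ 9.00e+00  4.00e-04 -3.00e-04 -7.00e-04 -3.00e-04  4.10e+02  2.29e+02]
 [ 9.05e+00  2.00e-04 -3.00e-04 -4.00e-04 -3.00e-04  4.01e+02  2.22e+02]]
s mean -0.0006 v -0.0006 slope -0.00031
```

arm_command([
  [[0, 0, 0], [0, 0, 0]],
  [[0, 0, 0], [0, 0, 0]],
  [[0, 0, 0], [0, 0, 0]],
  [[0, 0, 0], [0, 0, 0]],
  [[0, 0, 0], [0, 0, 0]],
  [[0, 0, 0], [0, 0, 0]],
  [[0, 0, 0], [0, 0, 0]],
  [[0, 0, 0], [0, 0, 0]],
  [[0, 0, 0], [0, 0, 0]],
  [[0, 0, 0], [0, 0, 0]],
])

```text
t: 10.05
eef_pos: [0.5048, -0.1883, 0.3164]
eef_rot: [0.998, 0.068, 0.0, 0.0]
ft_force: [-0.0, -0.7, -8.2]
gripper_width: 0.171
gripper_force: 107.5
```

```bash
python3 -c "
from h import *
track(3)"
```

```text
[[ 1.010e+01  5.000e-04  2.000e-04 -4.000e-04 -3.000e-04  4.000e+02
   2.240e+02]
 [ 1.015e+01  4.000e-04 -2.000e-04 -5.000e-04 -3.000e-04  4.010e+02
   2.260e+02]
 [ 1.020e+01  3.000e-04  2.000e-04 -1.000e-04 -3.000e-04  4.100e+02
   2.280e+02]]
s mean -0.0003 v 0.0028 slope -0.0003
```

Stationary within 1 mm of the middle. I'll hold for more than four seconds.

arm_command([
  [[0, 0, 0], [0, 0, 0]],
  [[0, 0, 0], [0, 0, 0]],
  [[0, 0, 0], [0, 0, 0]],
  [[0, 0, 0], [0, 0, 0]],
  [[0, 0, 0], [0, 0, 0]],
  [[0, 0, 0], [0, 0, 0]],
  [[0, 0, 0], [0, 0, 0]],
  [[0, 0, 0], [0, 0, 0]],
  [[0, 0, 0], [0, 0, 0]],
  [[0, 0, 0], [0, 0, 0]],
])

```text
t: 11.2
eef_pos: [0.5048, -0.1883, 0.3164]
eef_rot: [0.998, 0.068, -0.0, 0.0]
ft_force: [-0.2, -0.0, -9.1]
gripper_width: 0.174
gripper_force: 107.5
```

arm_command([
  [[0, 0, 0], [0, 0, 0]],
  [[0, 0, 0], [0, 0, 0]],
  [[0, 0, 0], [0, 0, 0]],
  [[0, 0, 0], [0, 0, 0]],
  [[0, 0, 0], [0, 0, 0]],
  [[0, 0, 0], [0, 0, 0]],
  [[0, 0, 0], [0, 0, 0]],
  [[0, 0, 0], [0, 0, 0]],
  [[0, 0, 0], [0, 0, 0]],
  [[0, 0, 0], [0, 0, 0]],
])

```text
t: 12.2
eef_pos: [0.5047, -0.1883, 0.3164]
eef_rot: [0.998, 0.068, -0.0, 0.0]
ft_force: [0.1, 0.7, -8.2]
gripper_width: 0.171
gripper_force: 107.5
```

arm_command([
  [[0, 0, 0], [0, 0, 0]],
  [[0, 0, 0], [0, 0, 0]],
  [[0, 0, 0], [0, 0, 0]],
  [[0, 0, 0], [0, 0, 0]],
  [[0, 0, 0], [0, 0, 0]],
  [[0, 0, 0], [0, 0, 0]],
  [[0, 0, 0], [0, 0, 0]],
  [[0, 0, 0], [0, 0, 0]],
  [[0, 0, 0], [0, 0, 0]],
  [[0, 0, 0], [0, 0, 0]],
])

```text
t: 13.2
eef_pos: [0.5048, -0.1883, 0.3164]
eef_rot: [0.998, 0.068, 0.0, 0.0]
ft_force: [0.6, 0.6, -8.9]
gripper_width: 0.167
gripper_force: 107.5
```

```bash
python3 -c "
from h import *
track(3);st()"
```

```text
[[ 1.325e+01  5.000e-04 -2.000e-04 -7.000e-04 -3.000e-04  4.050e+02
   2.230e+02]
 [ 1.330e+01  3.000e-04  0.000e+00 -2.000e-04 -3.000e-04  4.050e+02
   2.270e+02]
 [ 1.335e+01  4.000e-04 -2.000e-04 -7.000e-04 -3.000e-04  4.040e+02
   2.300e+02]]
s mean -0.0005 v 0.0 slope -0.00029
t 13.35 pos [ 0.5048 -0.1883  0.3164] yaw 7.78 slope y-up -0.0003 slope x 0.0 F [-0.1 -0.7 -9.4] T [-0.065 -0.001 -0.031] g 0.168 108.0 q [ 0.61  0.33 -0.43  1.58  0.14  1.27 -1.27]
```

arm_command([
  [[-0.003, 0, -0.002], [0, 0, 0]],
  [[-0.01, 0, -0.007], [0, 0, 0]],
  [[-0.02, 0, -0.015], [0, 0, 0]],
  [[-0.032, 0, -0.024], [0, 0, 0]],
  [[-0.046, 0, -0.035], [0, 0, 0]],
  [[-0.06, 0, -0.045], [0, 0, 0]],
  [[-0.072, 0, -0.055], [0, 0, 0]],
  [[-0.083, 0, -0.063], [0, 0, 0]],
  [[-0.089, 0, -0.068], [0, 0, 0]],
  [[-0.092, 0, -0.07], [0, 0, 0]],
])

```text
t: 14.35
eef_pos: [0.4497, -0.1959, 0.3589]
eef_rot: [0.998, 0.068, 0.0, 0.0]
ft_force: [1.6, -0.2, -9.9]
gripper_width: 0.173
gripper_force: 107.6
```

```bash
cat >>h.py <<'E'
def gen(cam="side",tag=None,n=1):
    for i in range(n):
        p,d=optics.snapshot(cam); s=status.observe(); M=Ro.from_quat(s["eef_rot"]).as_matrix()
        A=np.stack([M[:,0],-M[:,1],-M[:,2]],1); o=np.array(s["eef_pos"])-M[:,2]*arm.hold_point_z-A[:,2]*.255
        X,Y,Z=np.moveaxis((cloud(cam,d)-o)@A,-1,0); q=p.astype(int)
        g=(abs(X)<.05)&(abs(Y)<.16)&(Z>.055)&(Z<.15)&(q[...,1]>1.15*q[...,0])&(q[...,1]>1.05*q[...,2])&(q[...,1]>20)
        c=(abs(X)<.03)&(abs(Y)<.16)&(Z>.185)&(Z<.225)&(q.max(-1)<60)
        e=np.quantile(Y[g],[.01,.03,.97,.99]) if g.sum()>9 else np.zeros(4)
        print("t",s["t"],"green",g.sum(),"Yq",e.round(4),"mid",((e[1]+e[2])/2).round(4),"cap",c.sum(),"Y",Y[c].mean().round(4) if c.any() else None,"Yrange",(np.quantile(Y[c],[.05,.95]).round(4) if c.any() else None),"slope",round(-M[2,1],4))
    if tag: cv2.imwrite(f"pics/{tag}.png",p[...,::-1])
E
python3 -c "
from h import *
track(4);gen();st()"
```

```text
[[ 1.440e+01  4.000e-04 -3.000e-04 -7.000e-04 -7.000e-04  4.220e+02
   2.410e+02]
 [ 1.445e+01  4.000e-04 -1.000e-04 -5.000e-04 -4.000e-04  4.260e+02
   2.420e+02]
 [ 1.450e+01  3.000e-04 -2.000e-04 -5.000e-04 -1.000e-04  4.300e+02
   2.520e+02]
 [ 1.455e+01  4.000e-04 -7.000e-04 -1.100e-03  0.000e+00  4.290e+02
   2.520e+02]]
s mean -0.0007 v -0.0025 slope -0.0003
t 14.6 green 371 Yq [-0.0211 -0.013   0.0366  0.0375] mid 0.0118 cap 108 Y 0.0075 Yrange [-0.0086  0.0162] slope 0.0001
t 14.6 pos [ 0.4502 -0.1957  0.3581] yaw 7.8 slope y-up 0.0001 slope x -0.0002 F [ 0.5 -0.3 -9.3] T [ 0.065 -0.058  0.017] g 0.168 108.0 q [ 0.69  0.22 -0.43  1.6   0.09  1.34 -1.18]
```

arm_command([
  [[0, 0, 0], [0, 0, -0.002]],
  [[0, 0, 0], [0, 0, -0.007]],
  [[0, 0, 0], [0, 0, -0.015]],
  [[0, 0, 0], [0, 0, -0.026]],
  [[0, 0, 0], [0, 0, -0.039]],
  [[0, 0, 0], [0, 0, -0.053]],
  [[0, 0, 0], [0, 0, -0.067]],
  [[0, 0, 0], [0, 0, -0.081]],
  [[0, 0, 0], [0, 0, -0.095]],
  [[0, 0, 0], [0, 0, -0.109]],
])

```text
t: 15.6
eef_pos: [0.4501, -0.1958, 0.3584]
eef_rot: [0.971, 0.238, -0.0, 0.0]
ft_force: [0.3, -0.5, -8.7]
gripper_width: 0.173
gripper_force: 107.6
```

```bash
python3 -c "
from h import *
gen();st()"
```

```text
t 15.65 green 351 Yq [-0.0104 -0.0017  0.0349  0.0356] mid 0.0166 cap 107 Y 0.0073 Yrange [-0.0077  0.017 ] slope -0.0002
t 15.65 pos [ 0.4501 -0.1958  0.3584] yaw 27.73 slope y-up -0.0002 slope x -0.0001 F [ 0.7 -0.4 -7.8] T [ 0.009 -0.015 -0.002] g 0.172 108.0 q [ 0.73  0.23 -0.48  1.6   0.11  1.34 -0.85]
```

arm_command([
  [[0, 0, 0], [0, 0, -0.014]],
  [[0, 0, 0], [0, 0, -0.028]],
  [[0, 0, 0], [0, 0, -0.042]],
  [[0, 0, 0], [0, 0, -0.056]],
  [[0, 0, 0], [0, 0, -0.07]],
  [[0, 0, 0], [0, 0, -0.084]],
  [[0, 0, 0], [0, 0, -0.098]],
  [[0, 0, 0], [0, 0, -0.112]],
  [[0, 0, 0], [0, 0, -0.126]],
  [[0, 0, 0], [0, 0, -0.14]],
])

```text
t: 16.65
eef_pos: [0.4501, -0.1958, 0.3584]
eef_rot: [0.896, 0.444, -0.0, 0.0]
ft_force: [-0.5, 0.3, -8.6]
gripper_width: 0.17
gripper_force: 107.6
```

arm_command([
  [[0, 0, 0], [0, 0, -0.014]],
  [[0, 0, 0], [0, 0, -0.028]],
  [[0, 0, 0], [0, 0, -0.042]],
  [[0, 0, 0], [0, 0, -0.056]],
  [[0, 0, 0], [0, 0, -0.07]],
  [[0, 0, 0], [0, 0, -0.084]],
  [[0, 0, 0], [0, 0, -0.098]],
  [[0, 0, 0], [0, 0, -0.112]],
  [[0, 0, 0], [0, 0, -0.126]],
  [[0, 0, 0], [0, 0, -0.14]],
])

```text
t: 17.65
eef_pos: [0.4501, -0.1958, 0.3584]
eef_rot: [0.778, 0.629, -0.0, 0.0]
ft_force: [-0.4, -1.5, -8.0]
gripper_width: 0.168
gripper_force: 107.6
```

arm_command([
  [[0, 0, 0], [0, 0, -0.014]],
  [[0, 0, 0], [0, 0, -0.027]],
  [[0, 0, 0], [0, 0, -0.039]],
  [[0, 0, 0], [0, 0, -0.049]],
  [[0, 0, 0], [0, 0, -0.057]],
  [[0, 0, 0], [0, 0, -0.063]],
  [[0, 0, 0], [0, 0, -0.066]],
  [[0, 0, 0], [0, 0, -0.068]],
  [[0, 0, 0], [0, 0, -0.068]],
])

```text
t: 18.55
eef_pos: [0.4501, -0.1958, 0.3584]
eef_rot: [0.707, 0.707, -0.0, 0.0]
ft_force: [-0.3, 0.2, -8.0]
gripper_width: 0.171
gripper_force: 107.6
```

```bash
python3 -c "
from h import *
st();gen(tag='s5',n=3);st()
import cv2;cv2.imwrite('pics/s5c.png',cv2.resize(cv2.imread('pics/s5.png')[20:240,160:440],(700,550)))"
```

```text
t 18.55 pos [ 0.4501 -0.1958  0.3584] yaw 90.04 slope y-up -0.0 slope x -0.0002 F [-0.3  0.2 -8. ] T [ 0.058 -0.003  0.002] g 0.171 108.0 q [ 0.87  0.25 -0.67  1.6   0.16  1.35  0.18]
t 18.6 green 245 Yq [-0.0319 -0.0317  0.0305  0.0313] mid -0.0006 cap 0 Y None Yrange None slope -0.0001
t 18.65 green 238 Yq [-0.0321 -0.0319  0.0304  0.0311] mid -0.0007 cap 0 Y None Yrange None slope -0.0001
t 18.7 green 239 Yq [-0.032  -0.0319  0.0304  0.031 ] mid -0.0007 cap 0 Y None Yrange None slope -0.0001
t 18.7 pos [ 0.4501 -0.1958  0.3584] yaw 90.03 slope y-up -0.0001 slope x -0.0003 F [ 1.   0.  -7.9] T [ 0.049 -0.027  0.022] g 0.173 108.0 q [ 0.87  0.25 -0.67  1.6   0.16  1.35  0.18]
```

View pics/s5c.png

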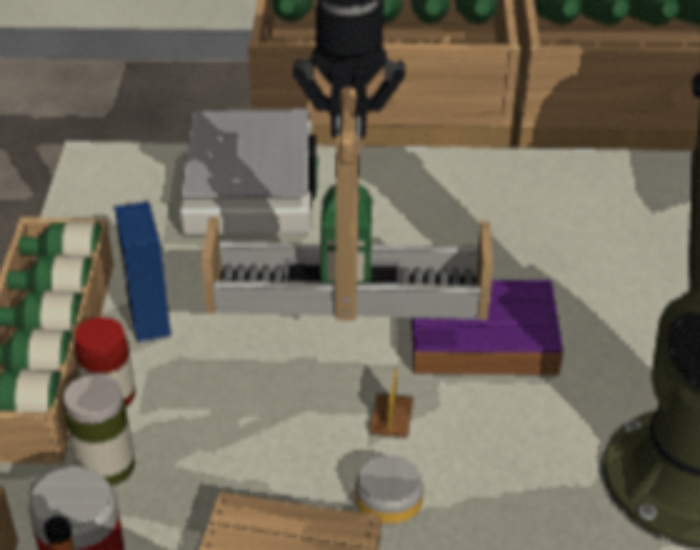

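arm_command([
  [[0.002, 0, 0], [0, 0, 0]],
  [[0.008, 0, 0], [0, 0, 0]],
  [[0.018, 0, 0], [0, 0, 0]],
  [[0.032, 0, 0], [0, 0, 0]],
  [[0.048, 0, 0], [0, 0, 0]],
  [[0.067, 0, 0], [0, 0, 0]],
  [[0.087, 0, 0], [0, 0, 0]],
  [[0.109, 0, 0], [0, 0, 0]],
  [[0.132, 0, 0], [0, 0, 0]],
  [[0.156, 0, 0], [0, 0, 0]],
])

```text
t: 19.7
eef_pos: [0.45, -0.1008, 0.3585]
eef_rot: [0.707, 0.707, -0.0, 0.0]
ft_force: [1.3, -0.3, -8.9]
gripper_width: 0.17
gripper_force: 107.5
```

```bash
python3 -c "
from h import *
gen();st()"
```

```text
t 19.75 green 252 Yq [-0.0308 -0.0306  0.0295  0.0299] mid -0.0005 cap 0 Y None Yrange None slope -0.0005
t 19.75 pos [ 0.45   -0.0976  0.3587] yaw 90.25 slope y-up -0.0005 slope x 0.0015 F [-0.6  5.3 -8.2] T [ 1.772 -0.022 -0.031] g 0.173 108.0 q [ 0.75  0.2  -0.73  1.66  0.13  1.33  0.  ]
```

arm_command([
  [[0.003, 0, 0], [0, 0, 0]],
  [[0.01, 0, 0], [0, 0, 0]],
  [[0.022, 0, 0], [0, 0, 0]],
  [[0.038, 0, 0], [0, 0, 0]],
  [[0.058, 0, 0], [0, 0, 0]],
  [[0.08, 0, 0], [0, 0, 0]],
  [[0.104, 0, 0], [0, 0, 0]],
  [[0.128, 0, 0], [0, 0, 0]],
  [[0.152, 0, 0], [0, 0, 0]],
  [[0.176, 0, 0], [0, 0, 0]],
])

```text
t: 20.75
eef_pos: [0.4497, 0.0051, 0.3585]
eef_rot: [0.707, 0.708, 0.0, 0.0]
ft_force: [-0.5, 0.4, -8.9]
gripper_width: 0.169
gripper_force: 107.5
```

arm_command([
  [[0.024, 0, 0], [0, 0, 0]],
  [[0.048, 0, 0], [0, 0, 0]],
  [[0.072, 0, 0], [0, 0, 0]],
  [[0.096, 0, 0], [0, 0, 0]],
  [[0.12, 0, 0], [0, 0, 0]],
  [[0.144, 0, 0], [0, 0, 0]],
  [[0.168, 0, 0], [0, 0, 0]],
  [[0.192, 0, 0], [0, 0, 0]],
  [[0.214, 0, 0], [0, 0, 0]],
  [[0.235, 0, 0], [0, 0, 0]],
])

```text
t: 21.75
eef_pos: [0.4493, 0.1461, 0.3584]
eef_rot: [0.706, 0.708, 0.0, 0.0]
ft_force: [-0.1, -0.6, -8.3]
gripper_width: 0.166
gripper_force: 107.5
```

arm_command([
  [[0.019, 0, 0], [0, 0, 0]],
  [[0.036, 0, 0], [0, 0, 0]],
  [[0.05, 0, 0], [0, 0, 0]],
  [[0.062, 0, 0], [0, 0, 0]],
  [[0.07, 0, 0], [0, 0, 0]],
  [[0.075, 0, 0], [0, 0, 0]],
  [[0.0775, 0, 0], [0, 0, 0]],
  [[0.0775, 0, 0], [0, 0, 0]],
])

```text
t: 22.55
eef_pos: [0.4498, 0.1908, 0.3583]
eef_rot: [0.707, 0.707, -0.0, 0.0]
ft_force: [-0.5, 0.2, -7.7]
gripper_width: 0.17
gripper_force: 107.5
```

```bash
python3 -c "
from h import *
gen(n=3);st()"
```

```text
t 22.6 green 307 Yq [-0.0334 -0.0331  0.0278  0.0283] mid -0.0027 cap 0 Y None Yrange None slope 0.0
t 22.65 green 315 Yq [-0.0334 -0.0331  0.0277  0.0283] mid -0.0027 cap 0 Y None Yrange None slope 0.0
t 22.7 green 317 Yq [-0.0335 -0.0331  0.0278  0.0284] mid -0.0027 cap 0 Y None Yrange None slope -0.0
t 22.7 pos [0.4498 0.1905 0.3583] yaw 90.01 slope y-up -0.0 slope x -0.0006 F [ 0.9 -0.5 -7.4] T [0.046 0.035 0.037] g 0.174 107.0 q [ 0.19  0.27 -0.87  1.6   0.21  1.36 -0.7 ]
```

arm_command([
  [[0, 0, 0], [0, 0, -0.002]],
  [[0, 0, 0], [0, 0, -0.007]],
  [[0, 0, 0], [0, 0, -0.015]],
  [[0, 0, 0], [0, 0, -0.026]],
  [[0, 0, 0], [0, 0, -0.039]],
  [[0, 0, 0], [0, 0, -0.053]],
  [[0, 0, 0], [0, 0, -0.067]],
  [[0, 0, 0], [0, 0, -0.081]],
  [[0, 0, 0], [0, 0, -0.095]],
  [[0, 0, 0], [0, 0, -0.109]],
])

```text
t: 23.7
eef_pos: [0.4498, 0.1908, 0.3583]
eef_rot: [0.575, 0.818, -0.0, 0.0]
ft_force: [-0.2, 0.4, -8.5]
gripper_width: 0.174
gripper_force: 107.6
```

arm_command([
  [[0, 0, 0], [0, 0, -0.014]],
  [[0, 0, 0], [0, 0, -0.028]],
  [[0, 0, 0], [0, 0, -0.042]],
  [[0, 0, 0], [0, 0, -0.056]],
  [[0, 0, 0], [0, 0, -0.07]],
  [[0, 0, 0], [0, 0, -0.084]],
  [[0, 0, 0], [0, 0, -0.098]],
  [[0, 0, 0], [0, 0, -0.112]],
  [[0, 0, 0], [0, 0, -0.126]],
  [[0, 0, 0], [0, 0, -0.14]],
])

```text
t: 24.7
eef_pos: [0.4498, 0.1908, 0.3584]
eef_rot: [0.382, 0.924, -0.0, 0.0]
ft_force: [0.1, 0.8, -8.3]
gripper_width: 0.168
gripper_force: 107.6
```

arm_command([
  [[0, 0, 0], [0, 0, -0.014]],
  [[0, 0, 0], [0, 0, -0.028]],
  [[0, 0, 0], [0, 0, -0.042]],
  [[0, 0, 0], [0, 0, -0.056]],
  [[0, 0, 0], [0, 0, -0.07]],
  [[0, 0, 0], [0, 0, -0.084]],
  [[0, 0, 0], [0, 0, -0.098]],
  [[0, 0, 0], [0, 0, -0.112]],
  [[0, 0, 0], [0, 0, -0.126]],
  [[0, 0, 0], [0, 0, -0.14]],
])

```text
t: 25.7
eef_pos: [0.4499, 0.1907, 0.3584]
eef_rot: [0.172, 0.985, -0.0, 0.0]
ft_force: [-0.4, -0.1, -7.8]
gripper_width: 0.169
gripper_force: 107.6
```

arm_command([
  [[0, 0, 0], [0, 0, -0.014]],
  [[0, 0, 0], [0, 0, -0.027]],
  [[0, 0, 0], [0, 0, -0.038]],
  [[0, 0, 0], [0, 0, -0.047]],
  [[0, 0, 0], [0, 0, -0.054]],
  [[0, 0, 0], [0, 0, -0.059]],
  [[0, 0, 0], [0, 0, -0.062]],
  [[0, 0, 0], [0, 0, -0.0638]],
  [[0, 0, 0], [0, 0, -0.0638]],
])

```text
t: 26.6
eef_pos: [0.4498, 0.1909, 0.3583]
eef_rot: [0.074, 0.997, -0.0, 0.0]
ft_force: [0.2, 0.8, -7.5]
gripper_width: 0.171
gripper_force: 107.6
```

```bash
sed -i 's/        def face(m,c)/        if M[1,1]>0: X,Y=-X,-Y\n        def face(m,c)/' h.py; python3 -c "
from h import *
st();track(4);st()
optics.snapshot('side')
p,d=optics.snapshot('side');cv2.imwrite('pics/s6.png',p[...,::-1]);np.save('s6.npy',d)
p,d=optics.snapshot('top');cv2.imwrite('pics/t6.png',p[...,::-1]);np.save('t6.npy',d)"
```

```text
t 26.6 pos [0.4498 0.1909 0.3583] yaw 171.56 slope y-up 0.0003 slope x -0.0001 F [ 0.2  0.8 -7.5] T [ 0.004 -0.044  0.003] g 0.171 108.0 q [ 0.39  0.38 -1.24  1.6   0.36  1.42  0.55]
[[2.665e+01 1.000e-04 4.200e-03 4.100e-03 3.000e-04 5.020e+02 3.080e+02]
 [2.670e+01 1.000e-04 4.100e-03 4.000e-03 3.000e-04 5.060e+02 3.020e+02]
 [2.675e+01 1.000e-04 4.200e-03 4.200e-03 3.000e-04 5.060e+02 3.100e+02]
 [2.680e+01 2.000e-04 4.500e-03 4.300e-03 3.000e-04 5.050e+02 3.030e+02]]
s mean 0.0042 v 0.0017 slope 0.00029
t 26.8 pos [0.4498 0.1909 0.3583] yaw 171.54 slope y-up 0.0003 slope x -0.0001 F [-0.1  0.5 -9.2] T [ 0.012 -0.034  0.035] g 0.174 108.0 q [ 0.39  0.38 -1.24  1.6   0.36  1.42  0.55]
```

```bash
python3 - <<'E'
from h import *
for n,box in(("side",(225,320,205,285)),("top",(240,312,170,260))):
    d=np.load(n+"0.npy");p=np.load(n+"0rgb.npy").astype(int);P=cloud(n,d);x,y,z=np.moveaxis(P,-1,0);v,u=np.indices(d.shape)
    m=(u>box[0])&(u<box[1])&(v>box[2])&(v<box[3])&(abs(z-.05)<.008)&(p[...,0]>1.4*p[...,2])
    m=cv2.morphologyEx(m.astype(np.uint8),cv2.MORPH_OPEN,np.ones((3,3)))
    k,l,s,c=cv2.connectedComponentsWithStats(m); m=l==1+s[1:,4].argmax()
    r=cv2.minAreaRect(P[m][:,:2].astype(np.float32)); print(n,np.round(r[0],4),np.round(r[1],4),r[2],P[m].mean(0).round(4))
    # board/table check of carrier in same frame for camera bias
E
```

```text
side [0.5085 0.185 ] [0.1567 0.2003] 81.51284790039062 [0.5073 0.1887 0.0478]
top [0.5103 0.1818] [0.1497 0.1991] 81.48064422607422 [0.509  0.1822 0.0503]
```

arm_command([
  [[0, 0, 0], [-0.0016, 0, 0]],
  [[0, 0, 0], [-0.0016, 0, 0]],
  [[0, 0, 0], [-0.0016, 0, 0]],
  [[0, 0, 0], [-0.0001, 0, 0]],
  [[0, 0, 0], [0.001, 0, 0]],
  [[0, 0, 0], [0.0012, 0, 0]],
  [[0, 0, 0], [0.0004, 0, 0]],
  [[0, 0, 0], [-0.0001, 0, 0]],
  [[0, 0, 0], [-0.0001, 0, 0]],
])

```text
t: 27.85
eef_pos: [0.4498, 0.1909, 0.3583]
eef_rot: [0.074, 0.997, 0.0, 0.0]
ft_force: [0.4, -0.3, -8.5]
gripper_width: 0.172
gripper_force: 107.5
```

```bash
python3 -c "
from h import *
track(4);st()"
```

```text
[[ 2.790e+01  2.000e-04  2.800e-03  2.500e-03 -0.000e+00  5.040e+02
   3.070e+02]
 [ 2.795e+01  1.000e-04  3.000e-03  2.900e-03 -0.000e+00  5.070e+02
   3.030e+02]
 [ 2.800e+01  1.000e-04  3.000e-03  2.900e-03 -0.000e+00  4.970e+02
   3.010e+02]
 [ 2.805e+01  2.000e-04  3.100e-03  2.900e-03 -0.000e+00  5.080e+02
   2.970e+02]]
s mean 0.0028 v 0.0023 slope -3e-05
t 28.05 pos [0.4498 0.1909 0.3583] yaw 171.55 slope y-up -0.0 slope x -0.0001 F [ 0.1  0.3 -8.7] T [-0.038  0.014  0.016] g 0.172 108.0 q [ 0.4   0.38 -1.24  1.6   0.36  1.42  0.55]
```

arm_command([
  [[-0.003, 0, 0], [-0.0016, 0, 0]],
  [[-0.011, 0, 0], [-0.0016, 0, 0]],
  [[-0.022, 0, 0], [-0.0016, 0, 0]],
  [[-0.036, 0, 0], [0, 0, 0]],
  [[-0.051, 0, 0], [0.001, 0, 0]],
  [[-0.066, 0, 0], [0.001, 0, 0]],
  [[-0.08, 0, 0], [0.0004, 0, 0]],
  [[-0.092, 0, 0], [0, 0, 0]],
  [[-0.099, 0, 0], [0, 0, 0]],
  [[-0.1007, 0, 0], [0, 0, 0]],
])

```text
t: 29.05
eef_pos: [0.5101, 0.1819, 0.3581]
eef_rot: [0.074, 0.997, 0.0, -0.0]
ft_force: [0.4, 0.2, -8.7]
gripper_width: 0.173
gripper_force: 107.6
```

```bash
python3 -c "
from h import *
track(5);st()
p,d=optics.snapshot('top');cv2.imwrite('pics/t7.png',cv2.resize(p[100:320,180:460,::-1],(700,550)))"
```

```text
[[ 2.910e+01  2.000e-04  1.100e-03  9.000e-04 -2.000e-04  4.940e+02
   2.950e+02]
 [ 2.915e+01  1.000e-04  1.200e-03  1.100e-03 -2.000e-04  4.970e+02
   3.020e+02]
 [ 2.920e+01  1.000e-04  9.000e-04  8.000e-04 -0.000e+00  5.010e+02
   2.970e+02]
 [ 2.925e+01  2.000e-04  1.200e-03  1.000e-03  0.000e+00  4.910e+02
   3.010e+02]
 [ 2.930e+01  2.000e-04  1.400e-03  1.200e-03  1.000e-04  4.930e+02
   3.040e+02]]
s mean 0.001 v 0.0012 slope -5e-05
t 29.3 pos [0.5091 0.1822 0.3585] yaw 171.58 slope y-up 0.0001 slope x -0.0002 F [-0.1  0.3 -9.1] T [0.032 0.033 0.004] g 0.173 108.0 q [ 0.34  0.47 -1.19  1.48  0.44  1.48  0.57]
```

View pics/t7.png

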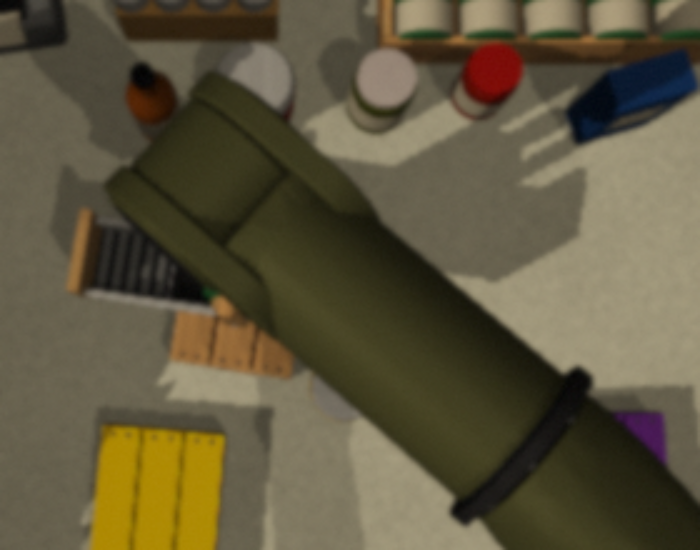

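arm_command([
  [[0, 0, 0.004], [0, 0, 0]],
  [[0, 0, 0.013], [0, 0, 0]],
  [[0, 0, 0.026], [0, 0, 0]],
  [[0, 0, 0.042], [0, 0, 0]],
  [[0, 0, 0.058], [0, 0, 0]],
  [[0, 0, 0.073], [0, 0, 0]],
  [[0, 0, 0.086], [0, 0, 0]],
  [[0, 0, 0.097], [0, 0, 0]],
  [[0, 0, 0.105], [0, 0, 0]],
  [[0, 0, 0.109], [0, 0, 0]],
])

```text
t: 30.35
eef_pos: [0.5095, 0.1819, 0.2925]
eef_rot: [0.074, 0.997, -0.0, -0.0]
ft_force: [0.3, 0.2, -8.0]
gripper_width: 0.17
gripper_force: 107.6
```

```bash
python3 -c "
from h import *
track(4);st();look('s8');
cv2.imwrite('pics/s8c.png',cv2.resize(cv2.imread('pics/s8.png')[90:310,160:440],(700,550)))"
```

```text
[[ 3.040e+01  3.000e-04  2.500e-03  2.200e-03  2.000e-04  4.520e+02
   2.690e+02]
 [ 3.045e+01  1.000e-04  2.500e-03  2.400e-03  0.000e+00  4.330e+02
   2.690e+02]
 [ 3.050e+01  0.000e+00  2.600e-03  2.600e-03 -2.000e-04  4.440e+02
   2.700e+02]
 [ 3.055e+01 -0.000e+00  2.300e-03  2.300e-03 -4.000e-04  4.460e+02
   2.690e+02]]
s mean 0.0024 v 0.0008 slope -0.0001
t 30.55 pos [0.5097 0.1822 0.2932] yaw 171.55 slope y-up -0.0004 slope x -0.0005 F [ 0.   1.  -8.5] T [-0.029  0.032  0.004] g 0.17 108.0 q [ 0.33  0.51 -1.16  1.61  0.48  1.34  0.52]
board+1 n66 top Z 0.0867 Y 0.1749 meanX 0.0331; board-1 n327 top Z 0.0871 Y -0.1778 meanX 0.0003; bottle n235 f22 face Y -0.0339 lean 0.034 Y@.07 -0.0351 meanX 0.0059; FACE n270 s -0.0669; cap n87 Y -0.0075 X -0.0001 Z 0.2117
```

View pics/s8c.png

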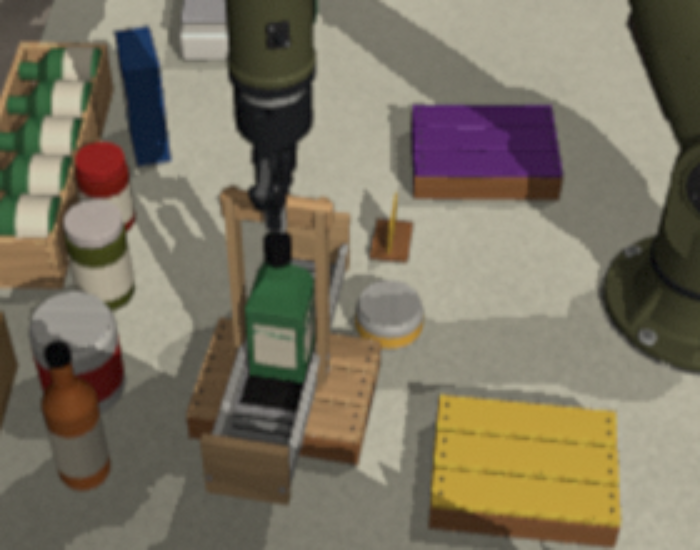

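arm_command([
  [[0, 0, 0.0012], [0, 0, 0]],
  [[0, 0, 0.0025], [0, 0, 0]],
  [[0, 0, 0.004], [0, 0, 0]],
  [[0, 0, 0.0055], [0, 0, 0]],
  [[0, 0, 0.007], [0, 0, 0]],
  [[0, 0, 0.008], [0, 0, 0]],
  [[0, 0, 0.009], [0, 0, 0]],
  [[0, 0, 0.0097], [0, 0, 0]],
  [[0, 0, 0.01], [0, 0, 0]],
  [[0, 0, 0.01], [0, 0, 0]],
])

```text
t: 31.6
eef_pos: [0.5095, 0.182, 0.2869]
eef_rot: [0.074, 0.997, 0.0, 0.0]
ft_force: [-0.5, 0.6, -8.0]
gripper_width: 0.173
gripper_force: 107.6
```

```bash
python3 -c "
from h import *
st();track(3);st()"
```

```text
t 31.6 pos [0.5095 0.182  0.2869] yaw 171.55 slope y-up -0.0001 slope x -0.0001 F [-0.5  0.6 -8. ] T [ 0.072  0.073 -0.066] g 0.173 108.0 q [ 0.33  0.52 -1.16  1.62  0.49  1.33  0.52]
[[ 3.165e+01  2.000e-04  3.400e-03  3.300e-03 -1.000e-04  4.420e+02
   2.700e+02]
 [ 3.170e+01  1.000e-04  3.300e-03  3.200e-03 -1.000e-04  4.410e+02
   2.740e+02]
 [ 3.175e+01  1.000e-04  3.400e-03  3.300e-03 -1.000e-04  4.360e+02
   2.620e+02]]
s mean 0.0033 v 0.0005 slope -7e-05
t 31.75 pos [0.5095 0.1821 0.287 ] yaw 171.55 slope y-up -0.0001 slope x -0.0001 F [-0.1  0.3 -7.7] T [-0.013  0.032  0.014] g 0.169 108.0 q [ 0.33  0.52 -1.16  1.62  0.49  1.33  0.52]
```

arm_command([
  [[0, 0, 0.0005], [0, 0, 0]],
  [[0, 0, 0.001], [0, 0, 0]],
  [[0, 0, 0.0015], [0, 0, 0]],
  [[0, 0, 0.002], [0, 0, 0]],
  [[0, 0, 0.0024], [0, 0, 0]],
  [[0, 0, 0.0024], [0, 0, 0]],
])

```text
t: 32.35
eef_pos: [0.5097, 0.1822, 0.2867]
eef_rot: [0.074, 0.997, 0.0, 0.001]
ft_force: [-2.5, -2.5, 5.8]
gripper_width: 0.173
gripper_force: 109.8
```

```bash
python3 -c "
from h import *
st();track(3);st()"
```

```text
t 32.35 pos [0.5097 0.1822 0.2867] yaw 171.53 slope y-up -0.0002 slope x -0.0016 F [-2.5 -2.5  5.8] T [-0.733  0.722 -0.022] g 0.173 110.0 q [ 0.33  0.52 -1.16  1.62  0.49  1.33  0.52]
[[ 3.240e+01 -1.000e-04  3.100e-03  3.100e-03 -3.000e-04  4.350e+02
   2.700e+02]
 [ 3.245e+01  1.000e-04  3.100e-03  3.100e-03 -2.000e-04  4.410e+02
   2.660e+02]
 [ 3.250e+01  1.000e-04  3.200e-03  3.100e-03 -2.000e-04  4.450e+02
   2.790e+02]]
s mean 0.0031 v -0.0002 slope -0.00021
t 32.5 pos [0.5097 0.1822 0.2867] yaw 171.54 slope y-up -0.0002 slope x -0.0017 F [-2.1 -2.7  6.5] T [-0.751  0.713  0.071] g 0.17 110.0 q [ 0.33  0.52 -1.16  1.62  0.49  1.33  0.52]
```

arm_command([
  [[0, 0, -0.0005], [0, 0, 0]],
  [[0, 0, -0.0009], [0, 0, 0]],
  [[0, 0, -0.0009], [0, 0, 0]],
], squeeze=20)

```text
t: 32.8
eef_pos: [0.5097, 0.1822, 0.2867]
eef_rot: [0.074, 0.997, 0.0, 0.0]
ft_force: [-2.7, -3.0, 5.7]
gripper_width: 0.171
gripper_force: 109.6
```

```bash
python3 -c "
from h import *
st();track(3);st()"
```

```text
t 32.8 pos [0.5097 0.1822 0.2867] yaw 171.54 slope y-up -0.0003 slope x -0.0009 F [-2.7 -3.   5.7] T [-0.736  0.648 -0.046] g 0.171 110.0 q [ 0.33  0.52 -1.16  1.62  0.49  1.33  0.52]
[[ 3.285e+01  1.000e-04  3.200e-03  3.100e-03 -3.000e-04  4.380e+02
   2.720e+02]
 [ 3.290e+01  2.000e-04  3.300e-03  3.100e-03 -2.000e-04  4.390e+02
   2.660e+02]
 [ 3.295e+01 -0.000e+00  3.400e-03  3.400e-03 -3.000e-04  4.410e+02
   2.680e+02]]
s mean 0.0032 v 0.003 slope -0.00028
t 32.95 pos [0.5097 0.1822 0.2867] yaw 171.54 slope y-up -0.0003 slope x -0.001 F [-2.4 -3.3  5.9] T [-0.777  0.61   0.041] g 0.172 110.0 q [ 0.33  0.52 -1.16  1.62  0.49  1.33  0.52]
```

arm_command([
  [[0, 0, 0], [0, 0, 0]],
  [[0, 0, 0], [0, 0, 0]],
  [[0, 0, 0], [0, 0, 0]],
  [[0, 0, 0], [0, 0, 0]],
], jaw=-0.4, squeeze=20)

```text
t: 33.35
eef_pos: [0.5096, 0.1822, 0.286]
eef_rot: [0.074, 0.997, 0.0, 0.0]
ft_force: [-0.5, -0.5, -0.4]
gripper_width: 0.299
gripper_force: 0.0
```

```bash
python3 -c "
from h import *
st();track(3);st()"
```

```text
t 33.35 pos [0.5096 0.1822 0.286 ] yaw 171.56 slope y-up -0.0005 slope x -0.0001 F [-0.5 -0.5 -0.4] T [ 0.039 -0.022 -0.003] g 0.299 0.0 q [ 0.33  0.52 -1.16  1.62  0.49  1.33  0.52]
[[ 3.340e+01  0.000e+00  3.100e-03  3.100e-03 -4.000e-04  4.330e+02
   2.700e+02]
 [ 3.345e+01  2.000e-04  3.300e-03  3.000e-03 -3.000e-04  4.320e+02
   2.630e+02]
 [ 3.350e+01  1.000e-04  3.200e-03  3.100e-03 -2.000e-04  4.530e+02
   2.610e+02]]
s mean 0.0031 v -0.0002 slope -0.00027
t 33.5 pos [0.5096 0.1821 0.286 ] yaw 171.55 slope y-up -0.0002 slope x -0.0001 F [-0.1 -0.3  0.3] T [-0.006  0.006 -0.037] g 0.299 0.0 q [ 0.33  0.52 -1.16  1.62  0.49  1.33  0.52]
```

arm_command([
  [[0, 0, 0], [0, 0, 0]],
  [[0, 0, 0], [0, 0, 0]],
  [[0, 0, 0], [0, 0, 0]],
  [[0, 0, 0], [0, 0, 0]],
  [[0, 0, -0.01], [0, 0, 0]],
  [[0, 0, -0.03], [0, 0, 0]],
  [[0, 0, -0.06], [0, 0, 0]],
  [[0, 0, -0.1], [0, 0, 0]],
  [[0, 0, -0.15], [0, 0, 0]],
  [[0, 0, -0.2], [0, 0, 0]],
], jaw=0.5)

```text
t: 34.5
eef_pos: [0.5092, 0.1821, 0.4082]
eef_rot: [0.074, 0.997, 0.0, 0.0]
ft_force: [0.2, 0.8, -0.5]
gripper_width: 0.751
gripper_force: 0.0
```

arm_command([
  [[0, 0, -0.02], [0, 0, 0]],
  [[0, -0.04, -0.03], [0, 0, 0]],
  [[0, -0.1, -0.03], [0, 0, 0]],
  [[0, -0.17, -0.03], [0, 0, 0]],
  [[0, -0.24, -0.03], [0, 0, 0]],
  [[0, -0.31, -0.03], [0, 0, 0]],
  [[0, -0.37, -0.03], [0, 0, 0]],
  [[0, -0.42, -0.03], [0, 0, 0]],
  [[0, -0.45, -0.03], [0, 0, 0]],
  [[0, -0.45, -0.03], [0, 0, 0]],
])

```text
t: 35.5
eef_pos: [0.4695, -0.0883, 0.4237]
eef_rot: [0.076, 0.997, -0.0, -0.0]
ft_force: [-0.7, 0.6, -0.1]
gripper_width: 0.745
gripper_force: 0.0
```

```bash
python3 - <<'E'
from h import *
st()
p,d=optics.snapshot("side");a=p[...,::-1]
p,d=optics.snapshot("top");b=p[...,::-1]
cv2.imwrite("pics/end.png",np.hstack([cv2.resize(a[60:320,130:390],(400,400)),cv2.resize(b[90:290,200:400],(400,400))]))
P=cloud("top",d);q=p.astype(int);x,y,z=np.moveaxis(P,-1,0)
m=(abs(x-.51)<.12)&(abs(y-.18)<.23)&(z>.133)&(z<.148)&(q[...,0]>1.3*q[...,2]);B=P[m]
A=B[B[:,1]>.28];C=B[B[:,1]<.08]
print(len(A),len(C),A.mean(0),C.mean(0),"centre",(A.mean(0)+C.mean(0))/2,"yaw",np.degrees(np.arctan2(-(A-C.mean(0)).mean(0)[0],(A-C.mean(0)).mean(0)[1])))
g=(abs(x-.51)<.06)&(abs(y-.18)<.15)&(z>.11)&(z<.2)&(q[...,1]>1.15*q[...,0]); print("green",P[g].mean(0))
c=(abs(x-.51)<.06)&(abs(y-.18)<.15)&(z>.258)&(z<.272)&(q.max(-1)<70); print("cap",c.sum(),P[c].mean(0))
for k,(U,V) in dict(tuna=(317,254),sign=(365,256),tomato=(281,135),vin=(240,138),jarA=(333,135),jarB=(376,131),pasta=(433,139)).items():
    v,u=np.indices(d.shape);w=(abs(u-U)<10)&(abs(v-V)<8)&(z>.02); print(k,P[w].mean(0).round(3))
E
```

```text
t 35.5 pos [ 0.4695 -0.0883  0.4237] yaw 171.24 slope y-up 0.0005 slope x 0.0008 F [-0.7  0.6 -0.1] T [-0.01  -0.069  0.042] g 0.745 0.0 q [ 1.03  0.34 -1.31  1.47  0.33  1.57  1.16]
146 141 [0.53714096 0.35412794 0.14014287] [0.48653341 0.00678802 0.13994509] centre [0.51183718 0.18045798 0.14004398] yaw -8.289685099237055
green [0.50528946 0.17864849 0.18555073]
cap 27 [0.51177425 0.18037073 0.26490257]
tuna [0.392 0.059 0.045]
sign [ 0.389 -0.084  0.058]
tomato [0.743 0.17  0.121]
vin [0.723 0.287 0.155]
jarA [0.741 0.016 0.129]
jarB [ 0.758 -0.114  0.112]
pasta [ 0.721 -0.266  0.159]
```

View pics/end.png

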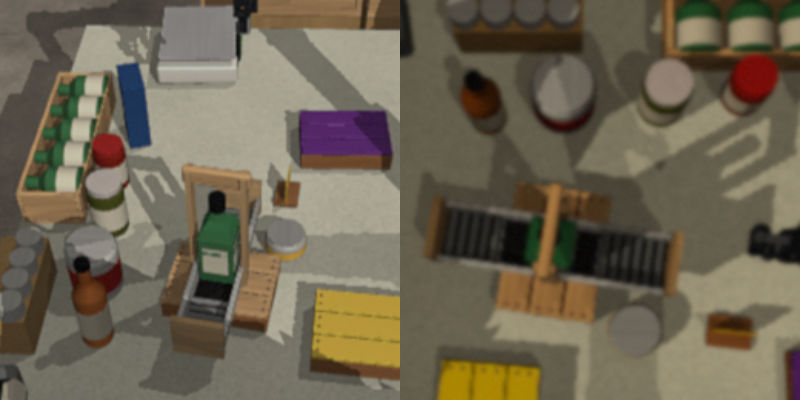

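The final view shows the carrier square across the wooden crate, with even overhang. Its centre is within about 2 mm and its yaw is −8.3° against −8.5°. The bottle stands at the middle (left panel about (220,240)), the other goods are where they were, and the arm is clear.

```bash
python3 -c "
from bench import job
print(job.sign_off())"
```

```text
the job is handed in; nothing more can be done
None
```

I handed the job in at about 35.5 s; no verdict was shown. The bottle was held within about 1 mm of the middle for 4.6 s. The carrier was then set down square on the wooden crate, about 2 mm off centre, and released with the bottle still and about 3 mm off the middle. The goods around it hadn't moved.

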